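# Erect a spares carton and pack a hub set in its pocket

## Task

Pack one hub set for dispatch: first fold all four flaps of the carton fully upright, then build the set squarely in the wooden pocket at its middle, lying flat and in this order: the hub body at the bottom, then every spacer that is out on the bench, and last the top disc with its stub upward. Let everything go, leave the flaps standing and leave the other things on the bench where they are.

Things in the scene. Friction and masses are not known exactly. Their poses are not given: they have to be found in the camera images.
- carton: open cardboard carton, fixed to the bench: floor 160 x 160 mm and 4 mm thick, four 60 mm flaps hinged along its sides; in the middle a plywood pocket. Origin at the centre of the underside (bench level), x and y parallel to the floor's sides, z up.
- pocket (a point): centre of the pocket's floor, 8 mm above the bench; axes as the carton's. The pocket is 55 x 55 mm, square to the carton, formed by four L-shaped plywood corner guides 6 mm thick that stand 58 mm above the pocket's floor, the top 10 mm flared outward as a lead-in. Each guide covers 7 mm of a side from the corner, so the middle 41 mm of every side is open for a finger.
- flap_far (a joint): angle of the carton's flap on its +x (away from the robot) side, rad: 0 lies flat outward, 1.57 stands upright (its stop). The flap is a cardboard panel 60 mm high, 150 mm wide, 4 mm thick; hinge line 80 mm from the carton's centre and 4 mm above the bench. The crease is stiff: it stays where it is left. It starts part-way up and can be pushed up from outside.
- flap_left (a joint): angle of the carton's flap on its +y side, rad: 0 lies flat outward, 1.57 stands upright (its stop). The flap is a cardboard panel 60 mm high, 150 mm wide, 4 mm thick; hinge line 80 mm from the carton's centre and 4 mm above the bench. The crease is stiff: it stays where it is left. It starts part-way up and can be pushed up from outside.
- flap_near (a joint): angle of the carton's flap on its -x (towards the robot) side, rad: 0 lies flat outward, 1.57 stands upright (its stop). The flap is a cardboard panel 60 mm high, 150 mm wide, 4 mm thick; hinge line 80 mm from the carton's centre and 4 mm above the bench. The crease is stiff: it stays where it is left. It starts part-way up and can be pushed up from outside.
- flap_right (a joint): angle of the carton's flap on its -y side, rad: 0 lies flat outward, 1.57 stands upright (its stop). The flap is a cardboard panel 60 mm high, 150 mm wide, 4 mm thick; hinge line 80 mm from the carton's centre and 4 mm above the bench. The crease is stiff: it stays where it is left. It starts part-way up and can be pushed up from outside.
- flap_far_edge (a point): middle of the free edge of the flap on the carton's +x side
- flap_left_edge (a point): middle of the free edge of the flap on the carton's +y side
- flap_near_edge (a point): middle of the free edge of the flap on the carton's -x side
- flap_right_edge (a point): middle of the free edge of the flap on the carton's -y side
- hub_body: dark iron block 50 x 50 mm, 14 mm high, with a black bore and four bolt holes on top. Origin at the centre of its underside, x and y along its sides, z up.
- spacer1: spacer, a bright steel square frame 50 x 50 mm, 9 mm thick, with a 24 mm square window; two to four alike are present. Origin at the centre of its underside, x and y along its sides, z up.
- spacer2: spacer, a bright steel square frame 50 x 50 mm, 9 mm thick, with a 24 mm square window; two to four alike are present. Origin at the centre of its underside, x and y along its sides, z up.
- spacer3: spacer, a bright steel square frame 50 x 50 mm, 9 mm thick, with a 24 mm square window; two to four alike are present. Origin at the centre of its underside, x and y along its sides, z up.
- spacer4: spacer, a bright steel square frame 50 x 50 mm, 9 mm thick, with a 24 mm square window; two to four alike are present. Origin at the centre of its underside, x and y along its sides, z up.
- top_disc: top disc: bright steel disc 50 mm across, 8 mm thick, with a round stub 22 mm across and 16 mm tall on top to hold it by. Origin at the centre of its underside, z up along the stub.
- stock_carton: bystander: small white carton 60 x 80 x 50 mm, origin at the centre of its underside
- grease_can: bystander: grey can 56 mm across, 70 mm tall, origin at the centre of its underside
- tape_roll: bystander: cardboard-brown roll of tape lying flat, 90 mm across, 45 mm high, origin at the centre of its underside
There are look-alikes about, which are no part of the job. There is more than one size of the hub_body; the one meant has the size given above.

How it is judged:
On the way, in this order (a step that is already met when the one before it is completed fails the run):
1. all four flaps stand upright (value of joint each of flap_far, flap_left, flap_near, flap_right above 1.45 rad), for 0.2 s.
2. the hub body lies flat and square on the pocket's floor (horizontal distance between hub_body and pocket below 0.006 m and z of hub_body in the frame of pocket between -0.004 and 0.003 m and angle between hub_body's own z axis and vertical below 0.06 rad and linear speed of hub_body below 0.03 m/s and (angle between the x axis of hub_body and the x axis of carton, either way round below 0.13 rad or angle between the x axis of hub_body and the y axis of carton, either way round below 0.13 rad)), for 0.2 s.
3. every spacer lies flat and square in the pocket on top of the hub body (horizontal distance between each of spacer1, spacer2, spacer3, spacer4 and pocket below 0.006 m and z of spacer1 in the frame of pocket between 0.011 and 0.053 m and (angle between spacer1's own z axis and vertical below 0.06 rad or angle between spacer1's own z axis and vertical above 3.08 rad) and linear speed of each of spacer1, spacer2, spacer3, spacer4 below 0.03 m/s and (angle between the x axis of spacer1 and the x axis of carton, either way round below 0.13 rad or angle between the x axis of spacer1 and the y axis of carton, either way round below 0.13 rad) and z of spacer2 in the frame of pocket between 0.011 and 0.053 m and (angle between spacer2's own z axis and vertical below 0.06 rad or angle between spacer2's own z axis and vertical above 3.08 rad) and (angle between the x axis of spacer2 and the x axis of carton, either way round below 0.13 rad or angle between the x axis of spacer2 and the y axis of carton, either way round below 0.13 rad) and z of spacer3 in the frame of pocket between 0.011 and 0.053 m and (angle between spacer3's own z axis and vertical below 0.06 rad or angle between spacer3's own z axis and vertical above 3.08 rad) and (angle between the x axis of spacer3 and the x axis of carton, either way round below 0.13 rad or angle between the x axis of spacer3 and the y axis of carton, either way round below 0.13 rad) and z of spacer4 in the frame of pocket between 0.011 and 0.053 m and (angle between spacer4's own z axis and vertical below 0.06 rad or angle between spacer4's own z axis and vertical above 3.08 rad) and (angle between the x axis of spacer4 and the x axis of carton, either way round below 0.13 rad or angle between the x axis of spacer4 and the y axis of carton, either way round below 0.13 rad)), for 0.2 s.
4. the top disc lies flat in the pocket above every spacer, stub up (horizontal distance between top_disc and pocket below 0.006 m and z of top_disc in the frame of pocket between 0.029 and 0.053 m and angle between top_disc's own z axis and vertical below 0.06 rad and linear speed of top_disc below 0.03 m/s and z of each of spacer1, spacer2, spacer3, spacer4 in the frame of top_disc below 0.003 m), for 0.2 s.
At the end, for the whole second after the job is handed in: Flaps above 1.45 rad; hub body on the pocket floor, every spacer on it, top disc (stub up) above all spacers; each within 6 mm of the pocket centre, flat within 0.06 rad, body and spacers square to the carton within 0.13 rad; all at rest and released (all of step 1 and all of step 2 and all of step 3 and all of step 4 and contact force between each of hub_body, spacer1, spacer2, spacer3, spacer4, top_disc and the fingers below 0.3 N); the robot touches nothing.
It fails at once if a bystander is pushed more than 30 mm (distance of any of stock_carton, grease_can, tape_roll from where it was at the start of the episode above 0.03 m).
Of spacer1, spacer2, spacer3, spacer4 only 2 to 4 are there at a start; the rules pass over those that are not, and their reading is None.
At some moment in a run one of hub_body, spacer1, spacer2, spacer3, spacer4, top_disc may be knocked a few centimetres aside while the robot is not near it.
It also fails if it takes over 208 s, if anything falls off the work surface, if the arm or the gripper's body presses on something with over 40 N, if the wrist force passes 120 N, or if a joint passes its speed limit or range.

## Robot

A 7-joint arm with a two-finger parallel gripper is mounted at the origin on the work surface. World frame = base frame: x ahead of the robot, y to its left, z up, the work surface at z = 0. Lengths are in m, angles in rad, forces in N, time in s.
With the tool pointing down it reaches from about 0.4 to 0.85 m from the base axis. Payload 4.4 kg.
Tool frame: the origin (TCP) lies at the centre of the arm's flange, where the gripper is bolted on; the fingertips stand 199 mm ahead of it and the grasp point (between the pads) lies ahead of it (arm.tcp_to_grasp is the z of the grasp point in the tool frame, in m); z points along the fingers, y is the line along which they close (so a half turn about z gives the same grasp; the last joint's range is limited). The gripper opens to 94 mm and grips with 3 to 60 N. Pads are 16 mm wide; open, the fingers measure 119 mm over their backs; the gripper's body (75 mm by 177 mm) begins 78 mm behind the grasp point.
Start: joints at [-1.368, 0.628, 0.038, 1.517, -0.027, 0.996, -0.02], TCP at [0.173, 0.627, 0.405] pointing down, gripper open.
Joint ranges: [-3.06, 3.06], [-0.37, 2.12], [-1.25, 1.32], [0.18, 2.47], [-1.1, 4.24], [0.23, 1.98], [-2.94, 2.94]. Speed limits (rad/s): [2.57, 2.57, 3.14, 3.14, 3.14, 3.14, 3.14].

## Interface

Orientations are given as a unit quaternion [w, x, y, z].
In Python, from cell import arm, kinematics, optics, hand_in gives the robot as it stands. Calls block until the motion is done:
- arm.move_ptp(position, orientation): joint-space move of the TCP to a pose.
- arm.move_linear(position, attitude=None, feed=0.15, contact_N=None): straight line of the TCP; attitude=None keeps the orientation; feed is the mean speed in m/s. With contact_N (N) it stops when the force on the tool has changed by that much, and returns True; else False.
- arm.set_joints(angles): joint-space move.
- arm.set_gripper(opening): finger opening in m; the grip force is fixed at half the most; returns when the fingers have stopped.
- arm.hold(seconds).
- kinematics.ik(position, orientation): joint angles nearest the present ones, or None.
- optics.camera(name): name is "side" or "top" or "wrist"; returns the picture (400x640x3 uint8, red, green, blue); there is no depth.
- optics.get_calibration(name): a dict with "fovy" (degrees; the focal length in pixels is half the picture's height over the tangent of half this angle, whatever the lens; pixels are square), "cx", "cy" (the principal point, pixels), "R" (3x3) and "t" (3): a world point X has camera coordinates R X + t; the wrist camera has in their place "mount" (4x4, takes a point from camera to tool coordinates, whose origin is the TCP and whose axes are the flange's). Camera axes: x right, y down, z forward; pixel columns grow to the right and rows downward; lengths in m; the calibration is good to about 2 mm. A picture is of the moment at which its call begins: read the wrist's pose just before it. get_calibration takes no time and is no camera call.
A pose or a line that the arm cannot do raises arm.IKError and nothing moves.
- hand_in(): hands the job in; it is judged then, once.
Readings, each from a call of its own:
- arm.current_time_s(): time.
- arm.current_joints(): joint angles.
- arm.current_qvel(): joint speeds.
- arm.current_joint_efforts(): joint torques, N m.
- arm.current_ee_pos(): TCP position.
- arm.current_orientation(): TCP orientation.
- arm.current_ft_force(): force on the tool from outside, world axes, zero at the start.
- arm.current_torque(): the same for the moment, N m.
- arm.current_opening(): finger opening in m.
- arm.current_gripper_force(): force on a finger pad.
Only numpy, scipy, OpenCV 4.12 (cv2) and the standard library are available. Lean on these libraries where they do the work, as an engineer would, in place of code of your own. Each camera call takes 0.05 s, during which the arm holds its last target. There are 200 camera calls.

## Working session

There is one attempt and no reset: what is moved stays moved. The work goes in short steps, each a Python script; the robot and the scene stay as the last script left them, time stands still between calls to the robot, and variables do not carry over. Pictures are saved under pics/ and viewed, at most 14 in all, crops included, and the job is handed in when it is done.

```bash
ls; mkdir -p pics
python3 - <<'E'
from cell import arm, kinematics, optics
import cv2,numpy as np
for n in ("top","side","wrist"):
    im=optics.camera(n); cv2.imwrite(f"pics/{n}0.png",im[:,:,::-1]); c=optics.get_calibration(n); print(n,{k:np.round(v,4).tolist() for k,v in c.items() })
print(arm.tcp_to_grasp,arm.current_time_s(),arm.current_orientation(),arm.current_opening())
E
```

```text
pics
top {'fovy': 43.0532, 'cx': 314.494, 'cy': 205.5866, 'R': [[-0.0027, -1.0, 0.0021], [-0.9971, 0.0026, -0.0757], [0.0757, -0.0023, -0.9971]], 't': [-0.0082, 0.5677, 1.5666]}
side {'fovy': 54.4587, 'cx': 316.8117, 'cy': 201.7023, 'R': [[-0.858, -0.5135, 0.0142], [-0.3605, 0.5822, -0.7288], [0.3659, -0.6304, -0.6846]], 't': [0.4906, 0.2213, 0.765]}
wrist {'fovy': 71.1686, 'cx': 317.611, 'cy': 200.4732, 'mount': [[-0.0012, -0.9683, -0.2496, 0.0729], [1.0, -0.001, -0.0007, -0.0001], [0.0005, -0.2496, 0.9683, 0.0202], [0.0, 0.0, 0.0, 1.0]]}
0.1804 0.15 [-9.95481468e-05  1.34023346e-01  9.90977945e-01 -6.66788627e-04] 0.09416978245224478
```

View pics/top0.png

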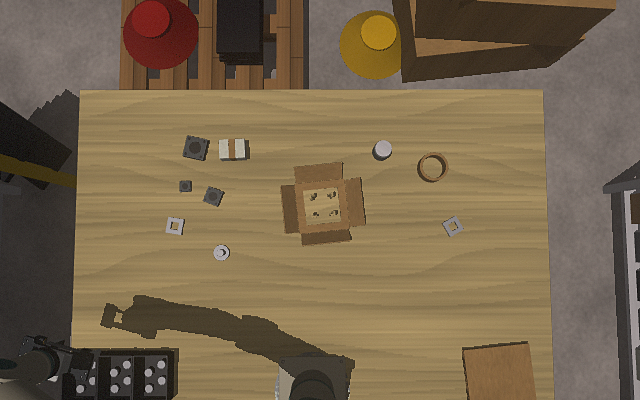

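View pics/side0.png

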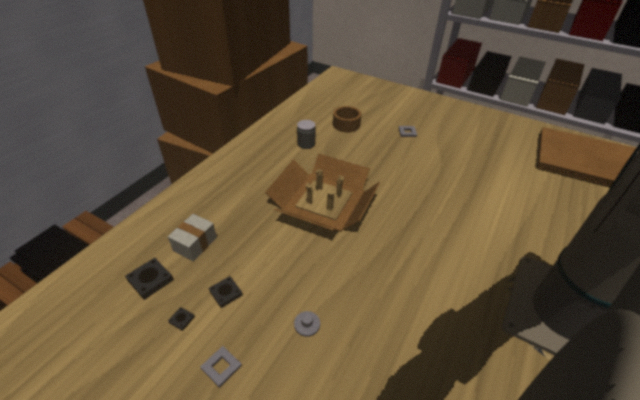

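Candidates (top view): hub blocks at (196,148) large, (213,196) medium and (185,186) small. Spacers are at (175,226) and (453,226), and the disc with its stub at (221,252). The carton is at (323,205); the bystanders are the stock carton (233,149), can (383,149) and tape (433,167). Next I compute their sizes and rough positions.

```bash
cat > h.py <<'E'
from cell import arm, kinematics, optics, hand_in
import cv2, numpy as np
from scipy.spatial.transform import Rotation as Ro
G=arm.tcp_to_grasp
def K(n):
    c=optics.get_calibration(n); return 200/np.tan(np.radians(c["fovy"])/2),c["cx"],c["cy"],c
def Rq(q): return Ro.from_quat([q[1],q[2],q[3],q[0]]).as_matrix()
def cam(n,pose=None):
    """returns camera centre and R (cam->world)"""
    c=K(n)[3]
    if n=="wrist":
        M=np.array(c["mount"]); R=Rq(pose[1]); return R@M[:3,3]+pose[0], R@M[:3,:3]
    R=np.array(c["R"]); return -R.T@np.array(c["t"]), R.T
def rays(n,px,pose=None):
    f,cx,cy,_=K(n); C,R=cam(n,pose); px=np.atleast_2d(px).astype(float)
    d=np.c_[(px[:,0]-cx)/f,(px[:,1]-cy)/f,np.ones(len(px))]@R.T
    return C,d/np.linalg.norm(d,axis=1)[:,None]
def onz(n,px,z,pose=None):
    C,d=rays(n,px,pose); return C+d*((z-C[2])/d[:,2])[:,None]
def proj(n,X,pose=None):
    f,cx,cy,_=K(n); C,R=cam(n,pose); p=(np.atleast_2d(X)-C)@R
    return np.c_[f*p[:,0]/p[:,2]+cx, f*p[:,1]/p[:,2]+cy]
def tri(a,b):
    """a,b=(C,d): midpoint and gap"""
    A=np.c_[a[1],-b[1]]; s=np.linalg.lstsq(A,b[0]-a[0],rcond=None)[0]
    p,q=a[0]+s[0]*a[1],b[0]+s[1]*b[1]; return (p+q)/2,np.linalg.norm(p-q)
def down(yaw): return np.array([0,np.cos(yaw/2),np.sin(yaw/2),0])
def shot(name,save=None):
    pose=(np.array(arm.current_ee_pos()),np.array(arm.current_orientation()))
    im=optics.camera(name)
    if save: cv2.imwrite(f"pics/{save}.png",im[:,:,::-1])
    return im,pose
E
python3 - <<'E'
from h import *
T={"big":(196,148),"med":(213,196),"small":(185,186),"spL":(175,226),"spR":(453,226),"disc":(221,252),"carton":(323,205),"stock":(233,149),"can":(383,149),"tape":(433,167)}
S={"big":(150,278),"med":(226,291),"small":(181,318),"spL":(221,366),"spR":(408,131),"disc":(307,321)}
for k,p in T.items():
    print(k,onz("top",p,0.01)[0].round(3), (onz("side",S[k],0.01)[0].round(3),[ (x.round(3) if hasattr(x,'round') else x) for x in tri([v[0] if i else v for i,v in enumerate(rays("top",p))],[v[0] if i else v for i,v in enumerate(rays("side",S[k]))])]) if k in S else "")
im=cv2.imread("pics/top0.png")
c=im[110:290,150:480]; cv2.imwrite("pics/top_crop.png",cv2.resize(c,(792,432),interpolation=cv2.INTER_CUBIC))
for x,y,yaw in [(.6,.3,0),(.6,.3,1.57),(.6,.3,-1.57),(.6,-.4,0),(.55,0,0),(.55,0,1.57),(.55,0,-1.57),(.55,0,3.1)]:
    q=kinematics.ik([x,y,.35],down(yaw)); print(x,y,yaw,None if q is None else np.round(q,2))
E
```

```text
big [0.753 0.367 0.01 ] (array([0.752, 0.368, 0.01 ]), [array([0.754, 0.367, 0.008]), np.float64(0.001)])
med [0.6   0.311 0.01 ] (array([0.598, 0.311, 0.01 ]), [array([0.6  , 0.311, 0.009]), np.float64(0.001)])
small [0.632 0.4   0.01 ] (array([0.631, 0.402, 0.01 ]), [array([0.632, 0.401, 0.008]), np.float64(0.001)])
spL [0.505 0.429 0.01 ] (array([0.506, 0.433, 0.01 ]), [array([0.506, 0.431, 0.006]), np.float64(0.002)])
spR [ 0.503 -0.445  0.01 ] (array([ 0.501, -0.438,  0.01 ]), [array([ 0.503, -0.447,  0.004]), np.float64(0.0)])
disc [0.424 0.284 0.01 ] (array([0.424, 0.283, 0.01 ]), [array([0.424, 0.283, 0.011]), np.float64(0.0)])
carton [ 0.57  -0.037  0.01 ] 
stock [0.75  0.249 0.01 ] 
can [ 0.749 -0.228  0.01 ] 
tape [ 0.69  -0.386  0.01 ] 
0.6 0.3 0 [-0.9   0.84  0.76  1.52 -0.63  1.04 -1.56]
0.6 0.3 1.57 [-0.69  0.74  0.34  1.51 -0.28  0.94 -0.27]
0.6 0.3 -1.57 [-0.25  0.75 -0.45  1.5   0.37  0.98  2.34]
0.6 -0.4 0 [ 0.11  0.99  0.99  1.36 -0.84  1.23 -0.41]
0.55 0 0 [-0.53  0.68  0.78  1.87 -0.62  0.85 -1.01]
0.55 0 1.57 [-0.32  0.59  0.41  1.86 -0.33  0.75  0.27]
0.55 0 -1.57 [ 0.21  0.58 -0.39  1.85  0.3   0.77  2.8 ]
0.55 0 3.1 [-0.08  0.56  0.05  1.86 -0.04  0.73  1.51]
```

View pics/top_crop.png

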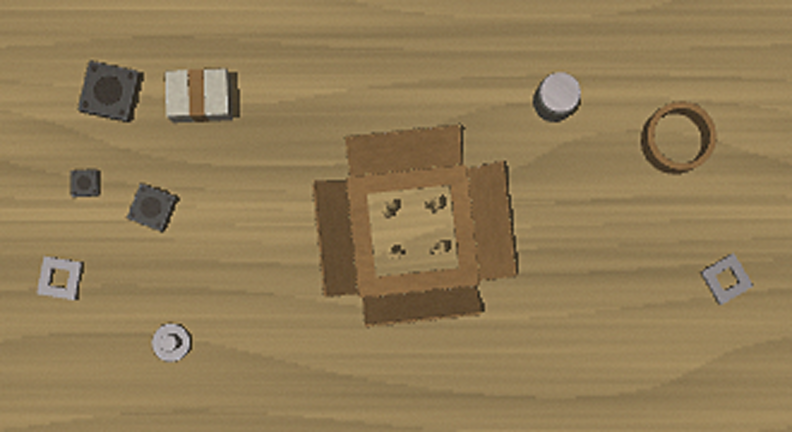

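The medium block at (213,196) measures about 50 mm, the large one about 64 mm and the small one about 37 mm, so the medium one is the hub body. Both frames are about 50 mm, so there are two spacers. Next I look at the carton with the wrist camera from two places.

Run:
```python
from h import *
import json
y=np.pi+.094; P=[]
for i,dy in enumerate((.05,-.05)):
    arm.move_ptp([.643,-.037+dy,.40],down(y)); arm.hold(.2)
    im,p=shot("wrist",f"c{i}"); P.append([p[0].tolist(),p[1].tolist()])
    print(arm.current_time_s(),p[0].round(4))
json.dump(P,open("c.json","w"))
a=[cv2.imread(f"pics/c{i}.png")[0:300,140:540] for i in (0,1)]
cv2.imwrite("pics/c01.png",np.hstack(a))
```

```text
3.125 [0.643  0.0137 0.4   ]
3.8583 [ 0.6432 -0.0851  0.4   ]
```

View pics/c01.png

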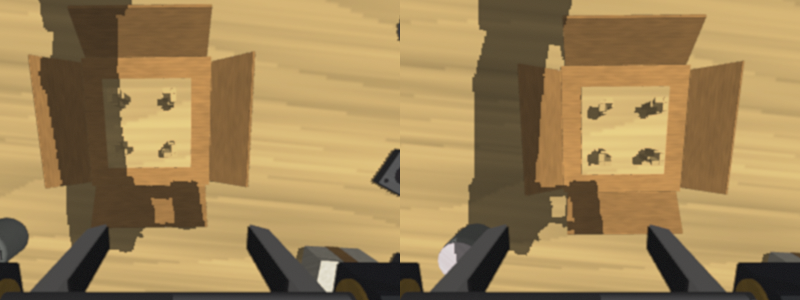

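The near flap is at the top of the picture, left flap right, right flap left and far flap bottom. The pale plywood plate in the middle has corners at about (582,87) to (670,174) in the right half. Next I triangulate the flap edges, plate and floor corners.

Run:
```python
from h import *
import json
P=[[np.array(v) for v in p] for p in json.load(open("c.json"))]
def T(a,b):
    r=[]
    for q,p,o in ((a,P[0],140),(b,P[1],-260)):
        C,d=rays("wrist",(q[0]+o,q[1]),p); r.append((C,d[0]))
    return tri(*r)
Q={"near":[((69,5),(567,16)),((212,7),(706,16))],"left":[((254,52),(743,61)),((248,186),(726,194))],
"right":[((28,56),(518,66)),((47,187),(527,193))],"far":[((92,226),(570,235)),((206,226),(681,233))],
"plate":[((190,79),(668,87)),((190,167),(670,174))],"floor":[((209,57),(689,66)),((210,182),(690,190))]}
for k,v in Q.items():
    for a,b in v:
        x,g=T(a,b); print(k,x.round(4),round(g,4))
# plate from view 2 by colour at z=.008
for i,z in((1,.008),):
    im=cv2.imread(f"pics/c{i}.png"); hsv=cv2.cvtColor(im,cv2.COLOR_BGR2HSV)
    roi=im[75:188,140+165:140+290]; 
    print(im[100,322+130//1-0],im[130,140+230],im[75,140+200])
    ref=np.array(im[110,140+225],int); m=(np.abs(im.astype(int)-ref).sum(2)<90).astype(np.uint8)
    mm=np.zeros_like(m); mm[70:192,307:430]=m[70:192,307:430]
    mm=cv2.morphologyEx(mm,cv2.MORPH_OPEN,np.ones((3,3)))
    n,l,s,_=cv2.connectedComponentsWithStats(mm); k=1+s[1:,4].argmax()
    c=max(cv2.findContours((l==k).astype(np.uint8),0,2)[0],key=cv2.contourArea)
    w=onz("wrist",c[:,0,:],z,P[i])[:,:2].astype(np.float32)
    r=cv2.minAreaRect(w*1000); print("plate rect",r)
```

```text
near [ 0.4615 -0.113   0.0589] 0.0008
near [0.4451 0.0309 0.0487] 0.0009
left [0.4822 0.0821 0.0444] 0.0003
left [0.6314 0.1001 0.0401] 0.0009
right [ 0.5098 -0.1638  0.0433] 0.0012
right [ 0.6544 -0.1468  0.0422] 0.0013
far [ 0.6996 -0.0889  0.0493] 0.0029
far [0.6889 0.0548 0.0379] 0.0005
plate [0.5095 0.0166 0.0038] 0.0002
plate [0.614  0.0261 0.0401] 0.0006
floor [0.4837 0.0369 0.0076] 0.0008
floor [0.6297 0.0518 0.046 ] 0.0007
[ 57  95 127] [133 207 232] [ 79 135 183]
plate rect ((567.9105834960938, -35.16123962402344), (121.210693359375, 141.16061401367188), 5.470274925231934)
```

```bash
cat >> h.py <<'E'
CC=np.array([.5695,-.034]); CY=.098
def cw(x,y):  # carton -> world xy
    return CC+np.array([x*np.cos(CY)-y*np.sin(CY), x*np.sin(CY)+y*np.cos(CY)])
def flap(dx,dy,yaw,start=.175,end=.088,N=25,tipz=.02):
    z=tipz+.199; q=down(yaw)
    arm.move_ptp([*cw(dx*start,dy*start),z+.12],q)
    arm.move_linear([*cw(dx*start,dy*start),z],feed=.2)
    hit=arm.move_linear([*cw(dx*end,dy*end),z],feed=.06,contact_N=N)
    p=np.array(arm.current_ee_pos())[:2]-CC
    print(dx,dy,"hit",hit,"r",round(float(p@(cw(dx,dy)-CC)),4),"F",np.round(arm.current_ft_force(),1),"t",round(arm.current_time_s(),1))
    arm.move_linear([*cw(dx*(end+.05),dy*(end+.05)),z],feed=.15)
    arm.move_linear([*cw(dx*(end+.05),dy*(end+.05)),z+.12],feed=.25)
E
python3 - <<'E'
from h import *
arm.set_gripper(0.0)
flap(0,1,CY+np.pi/2)
arm.move_ptp([.643,-.087,.40],down(CY+np.pi)); arm.hold(.2)
shot("wrist","f1"); print(arm.current_opening())
E
```

```text
0 1 hit False r 0.0937 F [-1.  14.2  5.4] t 9.1
0.00033771742863827355
```

View pics/f1.png

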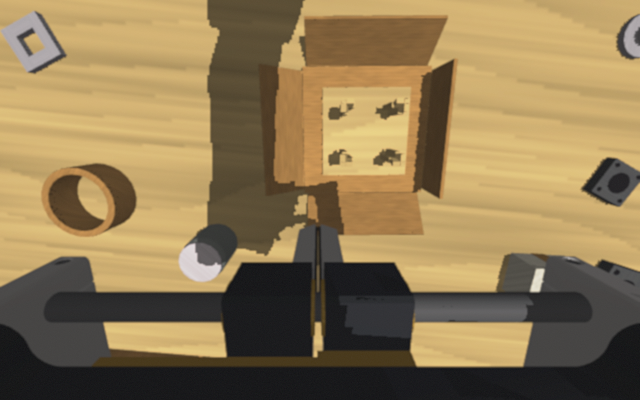

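The left flap (right side, cols 424–455) is still leaning about 12 mm outward, because the arm yields under load. I'll push deeper with a force stop.

Run:
```python
from h import *
for d,s in (((0,1),.13),((1,0),.175),((0,-1),.175),((-1,0),.175)):
    flap(*d,CY+(np.pi/2 if d[1] else np.pi),start=s,end=.066,N=32)
arm.move_ptp([.643,-.034,.40],down(CY+np.pi)); arm.hold(.2)
shot("wrist","f2"); print(arm.current_opening(),arm.current_time_s())
```

```text
0 1 hit True r 0.093 F [0.5 0.5 0.9] t 14.7
1 0 hit True r 0.0892 F [2.1 1.1 0.1] t 19.0
0 -1 hit True r 0.0882 F [ 0.4 -2.9  2.3] t 23.1Traceback (most recent call last):
  File "<stdin>", line 3, in <module>
  File "h.py", line 39, in flap
    arm.move_linear([*cw(dx*start,dy*start),z],feed=.2)
    ~~~~~~~~~~~~~~~^^^^^^^^^^^^^^^^^^^^^^^^^^^^^^^^^^^^
cell.IKError: the arm cannot follow that straight line within its joint ranges
```

Run:
```python
from h import *
print(arm.current_joints(),arm.current_ee_pos())
for s in (.175,.165,.155,.145,.14):
  for k in (np.pi,np.pi/2,0,-np.pi/2,3*np.pi/4):
    for dy in (0,-.03,.04):
      q=kinematics.ik([*cw(-s,dy),.219],down(CY+k)); q2=kinematics.ik([*cw(-s,dy),.249],down(CY+k))
      if q is not None or q2 is not None: print(s,round(k,2),dy,None if q is None else np.round(q,2),None if q2 is None else np.round(q2,2))
```

```text
[ 0.12951186  0.39959486 -0.09455809  2.24683412  0.07647467  0.49851868
  1.64176495] [ 0.39592036 -0.0513642   0.33840807]
0.175 3.14 0 [ 0.29  0.69 -0.33  2.33  0.96  0.26  0.75] [ 0.16  0.6  -0.15  2.32  0.35  0.24  1.37]
0.175 3.14 -0.03 [ 0.36  0.69 -0.33  2.31  0.91  0.27  0.88] [ 0.17  0.6  -0.05  2.3   0.13  0.24  1.67]
0.175 3.14 0.04 [ 0.19  0.68 -0.33  2.35  1.01  0.25  0.6 ] [-0.19  0.61  0.22  2.35 -0.56  0.23  2.21]
0.175 1.57 0 [ 0.29  0.69 -0.33  2.33  0.96  0.26 -0.82] [-0.07  0.61  0.19  2.33 -0.47  0.24  0.64]
0.175 1.57 -0.03 [-0.09  0.7   0.33  2.32 -0.99  0.25  1.24] [ 0.    0.61  0.18  2.31 -0.43  0.25  0.67]
0.175 1.57 0.04 [ 0.19  0.68 -0.33  2.35  1.01  0.25 -0.97] [-0.2   0.61  0.22  2.35 -0.57  0.23  0.64]
0.175 0 0 [ 0.29  0.69 -0.33  2.33  0.96  0.26 -2.39] [-0.33  0.68  0.58  2.34 -1.05  0.41 -0.32]
0.175 0 -0.03 [-0.13  0.72  0.39  2.33 -1.09  0.29 -0.23] [-0.26  0.69  0.58  2.32 -1.03  0.42 -0.27]
0.175 0 0.04 [ 0.19  0.68 -0.33  2.35  1.01  0.25 -2.54] [-0.43  0.68  0.58  2.35 -1.08  0.4  -0.39]
0.175 -1.57 0 [ 0.26  0.68 -0.3   2.33  0.91  0.24  2.
[... 6029 characters left out ...]
31  0.73  0.4   2.27 -0.97  0.32 -0.53] [-0.44  0.7   0.58  2.26 -0.96  0.45 -0.53]
0.14 -1.57 0 [ 0.23  0.69 -0.27  2.25  0.68  0.28  2.6 ] [ 0.3   0.64 -0.37  2.23  0.63  0.37  2.65]
0.14 -1.57 -0.03 [ 0.32  0.7  -0.3   2.23  0.68  0.3   2.67] [ 0.38  0.65 -0.38  2.21  0.63  0.39  2.71]
0.14 -1.57 0.04 [ 0.13  0.69 -0.25  2.26  0.67  0.26  2.52] [ 0.19  0.63 -0.34  2.25  0.62  0.35  2.56]
0.14 2.36 0 [-0.19  0.72  0.34  2.26 -0.86  0.3   1.8 ] [ 0.01  0.62  0.05  2.24 -0.11  0.29  1.04]
0.14 2.36 -0.03 [-0.13  0.72  0.36  2.24 -0.86  0.32  1.86] [ 0.07  0.62  0.06  2.22 -0.11  0.3   1.11]
0.14 2.36 0.04 [-0.27  0.71  0.32  2.27 -0.86  0.28  1.71] [-0.08  0.61  0.05  2.25 -0.11  0.27  0.95]
```

Run:
```python
from h import *
flap(-1,0,CY+np.pi,start=.150,end=.066,N=32,tipz=.03)
arm.move_ptp([.643,-.034,.40],down(CY+np.pi)); arm.hold(.2)
shot("wrist","f2"); print(arm.current_opening(),arm.current_time_s())
```

```text
Traceback (most recent call last):
  File "h.py", line 39, in flap
    arm.move_linear([*cw(dx*start,dy*start),z],feed=.2)
    ~~~~~~~~~~~~~~~^^^^^^^^^^^^^^^^^^^^^^^^^^^^^^^^^^^^
cell.IKError: the arm cannot follow that straight line within its joint ranges
```

Run:
```python
from h import *
z=.229; q=down(CY+np.pi)
arm.move_ptp([*cw(-.17,0),z+.06],q); arm.move_ptp([*cw(-.155,0),z],q)
print(np.round(arm.current_ee_pos(),4))
hit=arm.move_linear([*cw(-.066,0),z],feed=.06,contact_N=32)
p=np.array(arm.current_ee_pos())[:2]-CC; print(hit,-p@(cw(1,0)-CC),arm.current_ft_force())
arm.move_linear([*cw(-.11,0),z]); arm.move_ptp([*cw(-.12,0),z+.1],q)
arm.move_ptp([.643,-.034,.40],q); arm.hold(.2)
shot("wrist","f2"); print(arm.current_opening(),arm.current_time_s())
```

```text
[ 0.4161 -0.0496  0.23  ]
True 0.09000859515760537 [ 0.30023096  0.69442884 -0.29252058]
0.0006283172087578714 29.2667
```

View pics/f2.png

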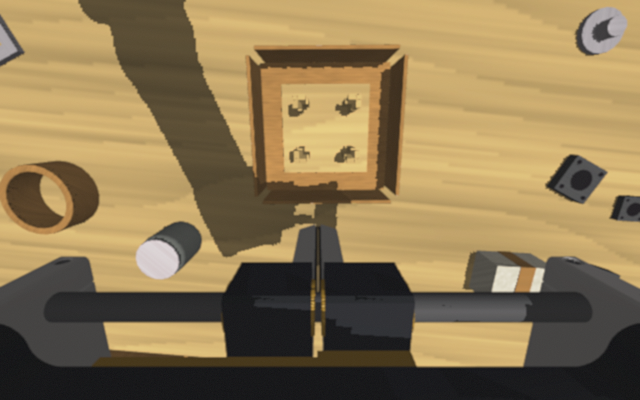

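All four flaps are upright, and the stop positions give a carton offset of x −0.4 mm and y +2.4 mm. The plate corners are at about (282,83), (369,84), (370,172) and (284,174). Next I take closer views of the guides.

Run:
```python
from h import *
import json
P=[[np.array(v) for v in p] for p in json.load(open("c.json"))]
p=(np.array(arm.current_ee_pos()),np.array(arm.current_orientation()))
w=onz("wrist",[(282,83),(369,84),(370,172),(284,174)],.008,p); print(w.round(4),w.mean(0).round(4), [np.linalg.norm(w[i]-w[i-1]).round(4) for i in range(4)])
L=[]
for i,dy in enumerate((.035,-.035)):
    arm.move_ptp([.570+.075,-.032+dy,.30],down(CY+np.pi)); arm.hold(.25)
    im,pp=shot("wrist",f"g{i}"); L.append([pp[0].tolist(),pp[1].tolist()])
    print(proj("wrist",[.57,-.032,.03],pp))
json.dump(L,open("g.json","w"))
a=[]
for i in (0,1):
    pp=[np.array(v) for v in L[i]]; u,v=proj("wrist",[.57,-.032,.03],pp)[0].astype(int)
    print(u-100,v-85)
    a.append(cv2.resize(cv2.imread(f"pics/g{i}.png")[max(v-85,0):v+85,u-66:u+66],None,fx=3,fy=3,interpolation=cv2.INTER_CUBIC)[:510])
print([x.shape for x in a]); cv2.imwrite("pics/g01.png",np.hstack(a))
```

```text
[[ 0.5192 -0.0908  0.008 ]
 [ 0.5099  0.0166  0.008 ]
 [ 0.6185  0.0335  0.008 ]
 [ 0.6324 -0.0808  0.008 ]] [ 0.57   -0.0304  0.008 ] [np.float64(0.1136), np.float64(0.1078), np.float64(0.1099), np.float64(0.1151)]
[[286.90180078 120.57164808]]
[[364.37317283 130.10827986]]
186 35
264 45
[(510, 396, 3), (510, 396, 3)]
```

View pics/g01.png

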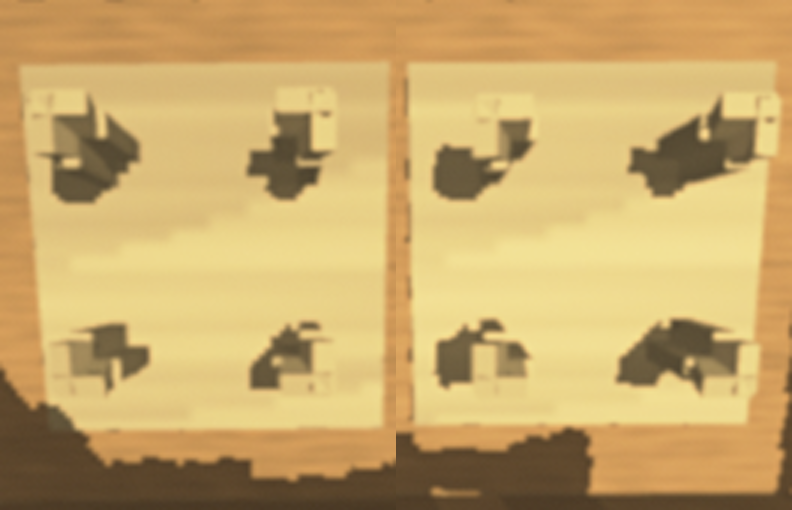

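The guides' top outer corners and the plate corners are readable in both halves, for example (336,87) and (53,393) on the left and (778,93) and (472,391) on the right. I triangulate these.

Run:
```python
from h import *
import json
L=[[np.array(v) for v in p] for p in json.load(open("g.json"))]
O=[np.array([220,35]),np.array([298,45])]
gd=[np.array([(33,90),(336,87),(331,393),(53,393)]),np.array([(82,95),(382,93),(361,391),(76,391)])]
pl=[np.array([(20,66),(390,63),(383,430),(48,430)]),np.array([(12,62),(380,62),(352,424),(19,424)])]
for nm,S,z in (("guide",gd,.066),("plate",pl,.008)):
    R=[rays("wrist",S[i]/3+O[i],L[i]) for i in (0,1)]
    T=np.array([tri((R[0][0],R[0][1][k]),(R[1][0],R[1][1][k]))[0] for k in range(4)])
    print(nm,"tri mean",T.mean(0).round(4)); print(T[:,2].round(3))
    for i in (0,1):
        w=onz("wrist",S[i]/3+O[i],z,L[i])[:,:2]
        e=[np.degrees(np.arctan2(*(w[b]-w[a])[::-1])) for a,b in ((0,1),(3,2))]+[np.degrees(np.arctan2(*(w[b]-w[a])[::-1]))+90 for a,b in ((0,3),(1,2))]
        print(i,w.mean(0).round(4),np.round(e,1),[np.linalg.norm(w[k]-w[k-1]).round(4) for k in range(4)])
```

```text
guide tri mean [ 0.5682 -0.0316  0.0646]
[0.064 0.063 0.069 0.063]
0 [ 0.5686 -0.0313] [96.  95.5 95.1 95.2] [np.float64(0.0715), np.float64(0.0714), np.float64(0.0722), np.float64(0.0715)]
1 [ 0.5682 -0.0317] [96.  95.7 94.8 96.8] [np.float64(0.0707), np.float64(0.0709), np.float64(0.0711), np.float64(0.0734)]
plate tri mean [ 0.569  -0.0312  0.0084]
[0.007 0.006 0.009 0.011]
0 [ 0.5695 -0.0313] [95.9 95.5 95.6 95.9] [np.float64(0.1096), np.float64(0.11), np.float64(0.1103), np.float64(0.1107)]
1 [ 0.5692 -0.0313] [95.7 95.7 96.1 96.3] [np.float64(0.11), np.float64(0.1097), np.float64(0.11), np.float64(0.1101)]
```

Pocket centre is (0.5688, −0.0314) with yaw 0.100. The touched flaps agree within 0.5 mm, and the guide tops (65 mm) and plate (8 mm) heights match the text. Next is the hub body: two-view look, size check, then pick.

```bash
cat >> h.py <<'E'
CC=np.array([.5688,-.0314]); CY=.1003
def mask(im,kind):
    h=cv2.cvtColor(im,cv2.COLOR_RGB2HSV); S,V=h[...,1],h[...,2]
    m=(S<75)&(V<105)&(V>15) if kind=="dark" else (S<60)&(V>110)
    return cv2.morphologyEx(m.astype(np.uint8),cv2.MORPH_CLOSE,np.ones((3,3)))
def look(xy,yaw,ztop,kind,z=.30,save=None):
    """two wrist views from above; returns rect centre, yaw(mod 90), sizes, triangulated height"""
    xy=np.array(xy); c,s=np.cos(yaw),np.sin(yaw); rr=[];out=[]
    for i,d in enumerate((.03,-.03)):
        t=xy-.073*np.array([c,s])+d*np.array([s,-c])
        arm.move_ptp([*t,z],down(yaw)); arm.hold(.25)
        im,p=shot("wrist",save and f"{save}{i}")
        cs=cv2.findContours(mask(im,kind),cv2.RETR_EXTERNAL,cv2.CHAIN_APPROX_NONE)[0]
        e=proj("wrist",[*xy,ztop],p)[0]
        cs=[k for k in cs if cv2.contourArea(k)>300]
        k=min(cs,key=lambda k:np.linalg.norm(k[:,0].mean(0)-e))
        w=onz("wrist",k[:,0],ztop,p)[:,:2]
        r=cv2.minAreaRect((w*1000).astype(np.float32)); M=cv2.moments(k)
        C,dd=rays("wrist",(M["m10"]/M["m00"],M["m01"]/M["m00"]),p); rr.append((C,dd[0]))
        print(" view",np.round(r[0],1),np.round(r[1],1),round(r[2],1),"area",cv2.contourArea((w*1e3).astype(np.float32)))
        out.append((*r[0],r[2]))
    T,g=tri(*rr); print(" tri",T.round(4),"gap",round(g,4),"t",round(arm.current_time_s(),1))
    o=np.array(out); a=np.angle(np.exp(4j*np.radians(o[:,2])).mean())/4
    return o[:,:2].mean(0)/1000,a
def near(a,lo,hi,step):
    return [a+k*step for k in range(-8,9) if lo<=a+k*step<=hi]
E
python3 - <<'E'
from h import *
arm.set_gripper(.07)
c,a=look((.600,.311),2.0,.014,"dark",save="hub"); print(c,a)
im=cv2.imread("pics/hub0.png"); cv2.imwrite("pics/hubv.png",im[0:260,100:500])
E
```

```text
view [600.7 311.3] [47.8 48.9] 68.6 area 1591.8564762817696
 view [600.  310.9] [49.  48.4] 68.8 area 1961.8711886173114
 tri [0.6012 0.3076 0.0276] gap 0.0031 t 34.1
[0.60037277 0.31108366] -0.37114671820795814
```

View pics/hubv.png

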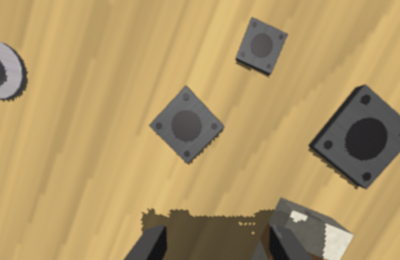

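The central block at (187,125) measures about 49–50 mm, between the 37 mm one at (262,45) and the 64 mm one at (360,137). It lies flat at 14 mm, so I pick it.

```bash
sed -i 's|M=cv2.moments(k)|b=cv2.minAreaRect(k[:,0].astype(np.float32))[0]|; s|(M\["m10"\]/M\["m00"\],M\["m01"\]/M\["m00"\])|b|' h.py
cat >> h.py <<'E'
def pick(c,yaw,tcpz,opening):
    q=down(yaw); arm.set_gripper(opening)
    arm.move_ptp([*c,tcpz+.06],q); arm.move_linear([*c,tcpz],feed=.1); arm.set_gripper(0.0)
    print("grip",round(arm.current_opening(),4),"F",arm.current_gripper_force())
    arm.move_linear([*c,tcpz+.12],feed=.2)
    print("lifted",round(arm.current_opening(),4),"t",round(arm.current_time_s(),1))
def place(yaw,tcpz,opening,clear,N=10,off=(0,0)):
    """lower onto the pocket centre; tcpz= expected TCP height at rest"""
    q=down(yaw); c=CC+np.array(off)
    arm.move_ptp([*c,tcpz+clear+.05],q); arm.hold(.2); 
    arm.move_linear([*c,tcpz+clear],feed=.15); arm.hold(.2)
    hit=arm.move_linear([*c,tcpz-.004],feed=.04,contact_N=N)
    p=arm.current_ee_pos(); print("hit",hit,"z over expected",round(p[2]-tcpz,4),"xy",np.round(p[:2]-c,4),"F",np.round(arm.current_ft_force(),1))
    return hit,p[2]-tcpz
def release(opening,up=.14):
    arm.set_gripper(opening); p=np.array(arm.current_ee_pos())
    arm.move_linear(p+[0,0,.03],feed=.06); arm.move_linear(p+[0,0,up],feed=.2); print("t",round(arm.current_time_s(),1))
E
python3 - <<'E'
from h import *
c,a=look((.6003,.3111),2.77,.014,"dark")
y=near(a,2.2,3.5,np.pi/2)[0]; print(c,y)
assert abs(c-[.6003,.3111]).max()<.004
pick(c,y,.201,.070)
if arm.current_opening()>.045:
    h,dz=place(CY+np.pi,.209,.06,.075)
E
```

```text
view [600.8 311.6] [48.1 48.2] 68.6 area 1892.1059177797288
 view [601.7 309.8] [48.1 45.8] 68.9 area 1124.2524574166164
 tri [0.6006 0.3104 0.0076] gap 0.0015 t 35.7
[0.60125861 0.31069162] 2.771079035351974
grip 0.0494 F 29.999757707118988
lifted 0.0497 t 38.3
hit True z over expected -0.0001 xy [0.     0.0001] F [0.1 0.7 4.9]
```

Run:
```python
from h import *
release(.062)
arm.move_ptp([*(CC+[.075,.0]),.30],down(CY+np.pi)); arm.hold(.25)
im,p=shot("wrist","p1"); m=mask(im,"dark")
e=proj("wrist",[*CC,.022],p)[0]; print(e)
u,v=e.astype(int)
cv2.imwrite("pics/p1c.png",cv2.resize(im[max(0,v-80):v+80,u-90:u+90,::-1],None,fx=3,fy=3,interpolation=cv2.INTER_CUBIC))
m[:, :u-45]=0;m[:,u+45:]=0;m[:max(0,v-45)]=0;m[v+45:]=0
k=max(cv2.findContours(m,0,1)[0],key=cv2.contourArea); w=onz("wrist",k[:,0],.022,p)[:,:2]
print(cv2.minAreaRect((w*1000).astype(np.float32)))
```

```text
t 44.0
[326.05077201 126.9948809 ]
((571.3046264648438, -35.591819763183594), (25.50778579711914, 15.78284740447998), 44.726356506347656)
```

View pics/p1c.png

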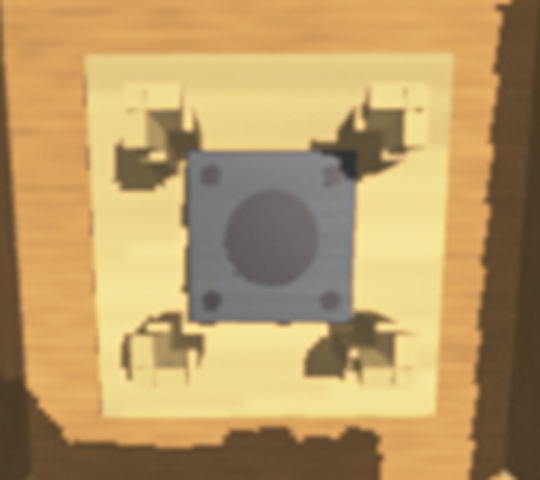

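The hub body sits square in the pocket, centred at (271,237) in the crop (pixel 326,126 against the expected 326,127). Next is the left spacer.

```bash
cat > sp.py <<'E'
from h import *
import sys
def run(xy,yaw,zrest,lo,hi,py):
    c,a=look(xy,yaw,.009,"bright",save=f"sp{zrest}_")
    if np.linalg.norm(c-xy)>.015: print("moved?",c,a); return
    y=near(a,lo,hi,np.pi/2)[0]; print(c,y)
    pick(c,y,.201,.070)
    if arm.current_opening()<.045: print("MISS"); return
    h,dz=place(py,zrest,.06,.055 if zrest<.23 else .046)
    if h and abs(dz)<.004: release(.062)
E
python3 - <<'E'
from sp import *
run(np.array([.506,.430]),2.9,.223,2.3,3.9,CY+np.pi)
E
```

```text
view [507.8 432. ] [50.8 50.9] 80.7 area 2468.1948731886223
 view [507.7 431.6] [51.3 50.9] 80.4 area 2494.3685314091854
 tri [0.5071 0.4319 0.0108] gap 0.0002 t 47.4
[0.50773184 0.43175519] 2.977170219731764
grip 0.0497 F 29.999869465827942
lifted 0.0495 t 50.2
hit True z over expected -0.0001 xy [-0.      0.0001] F [-0.2 -0.3  5. ]
t 55.8
```

Run:
```python
from sp import *
run(np.array([.503,-.446]),2.9,.232,2.3,3.9,CY+np.pi)
arm.move_ptp([*(CC+[.075,.0]),.30],down(CY+np.pi)); arm.hold(.25)
im,p=shot("wrist","p2")
e=proj("wrist",[*CC,.040],p)[0]; print(e)
u,v=e.astype(int)
a=cv2.resize(im[max(0,v-60):v+60,u-65:u+65,::-1],None,fx=3,fy=3,interpolation=cv2.INTER_CUBIC)
im,_=shot("top","top2"); b=cv2.resize(im[110:290,150:480,::-1],(660,360))[:, :400]
cv2.imwrite("pics/p2c.png",np.hstack([a,b]))
```

```text
view [ 504.4 -444.8] [50.6 51.2] 29.3 area 1332.3723313882947
 view [ 504.5 -445. ] [50.5 51.2] 29.8 area 2501.8201192328706
 tri [ 0.5035 -0.4448  0.0091] gap 0.0001 t 58.3
[ 0.50444997 -0.44493837] 3.6572220694288413
grip 0.0492 F 29.995374977588654
lifted 0.0494 t 61.2
hit True z over expected -0.0003 xy [-0.0001  0.0001] F [-0.8  0.5  5. ]
t 66.5
[326.73334934 126.34958958]
```

View pics/p2c.png

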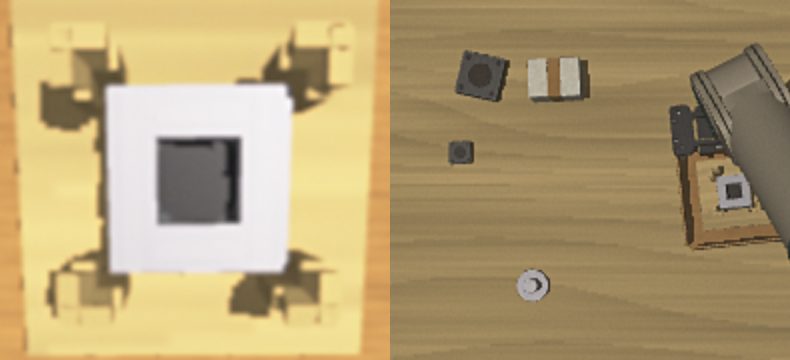

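Both spacers are stacked square in the pocket (centre near (199,178) in the crop), and the disc is still at its place. Next is the disc by its stub, looked at from two views first.

Run:
```python
from h import *
c,a=look((.424,.284),2.9,.008,"bright",save="d"); print(c)
if np.linalg.norm(c-[.424,.284])<.015:
    pick(c,2.9,.211,.045)
    if arm.current_opening()>.018:
        h,dz=place(2.9,.251,.04,.040)
        if h and abs(dz)<.004: release(.045)
        else: print("not released")
    else: print("MISS")
arm.move_ptp([*(CC+[.075,.0]),.33],down(CY+np.pi)); arm.hold(.25)
im,p=shot("wrist","p3"); e=proj("wrist",[*CC,.048],p)[0]; print(e)
u,v=e.astype(int); cv2.imwrite("pics/p3c.png",cv2.resize(im[max(0,v-110):v+110,u-130:u+130,::-1],None,fx=2.5,fy=2.5))
```

```text
view [423.4 284.6] [48.8 49. ] 75.8 area 1864.5712957410142
 view [423.2 284.1] [48.9 49.4] 79.0 area 1881.1073606363498
 tri [0.4227 0.2844 0.0054] gap 0.0 t 69.6
[0.42329648 0.28431413]
grip 0.0209 F 30.000913739204407
lifted 0.0213 t 72.6
hit True z over expected -0.0001 xy [-0.0001  0.0001] F [-1.4 -0.5  2.6]
t 77.6
[325.83557431 126.62202078]
```

View pics/p3c.png

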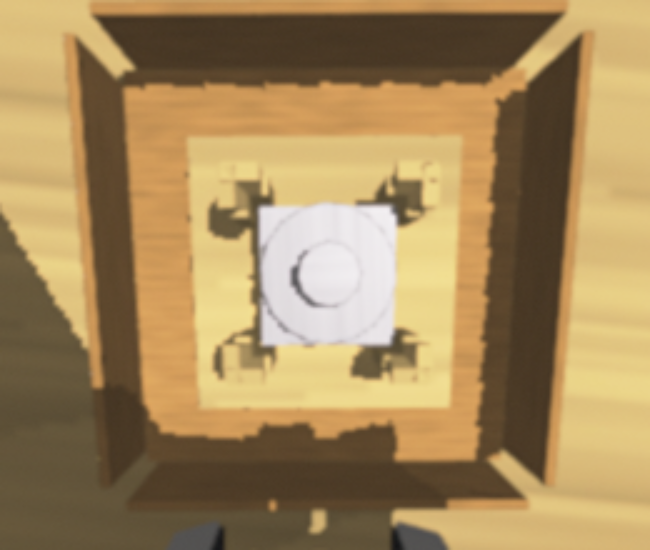

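The disc is centred on the stack with its stub up, all four flaps are standing, and the gripper is clear.

Run:
```python
from h import *
arm.hold(.5); print(hand_in(), arm.current_time_s())
```

```text
the job is handed in; nothing more can be done
the job is handed in; nothing more can be done
```

I handed the job in: all four flaps are upright, and the hub body, both spacers and the top disc (stub up) are stacked square in the pocket, released. The last readings and pictures showed nothing wrong, but the hand-in gave no verdict.

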